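Brace the canister and twist off its tight lid

TASK

Stand the closed white canister in the square pocket of the wooden brace, fully down and upright, so that it cannot turn. Then twist its tight red lid anticlockwise until it comes free, lift it straight up and finish holding it level and centred a few centimetres above the canister's mouth, with the canister still fully down in the brace; do not let go of the lid at the end. Do not take the lid off before the canister is in the brace, do not tip the canister over, and leave the mug, lemon, garlic and egg cup where they are.

Things in the scene. Friction and masses are not known exactly. Their poses are not given: they have to be found in the camera images.
- canister: White square hollow canister with a blue band, body 64x64 mm and 81 mm high, then a round neck 46 mm across up to z = 104 mm; 118 mm high with the lid on; about 0.35 kg, loose. Origin at the centre of its underside, z up through the mouth, x and y square to its sides. It can be lifted and carried by the closed lid, which does not come off when pulled straight.
- canister_mouth (a point): Centre of the canister's mouth, 104 mm above its origin. A sprung orange seal in the neck presses the closed lid up with about 20 N, so the lid is stiff to turn (about 0.1 to 0.3 N m): on the bare worktop the canister would turn with it. When the lid comes free the seal pushes it up 2 mm.
- lid: Round red ribbed twist-off lid, 60 mm across, 30 mm high, 0.05 kg, gripped by its side. Origin at the centre of its lower rim, z up; a white mark on top points along its x. Closed, its origin lies 88 mm above the canister's on the same axis, its x 0 to 8 degrees anticlockwise of the canister's x; three lugs inside catch under three flanges of the neck (z = 94 to 98 mm).
- lid_top (a point): Centre of the lid's flat top, 30 mm above its origin. Turned anticlockwise from above relative to the canister, the lid stays at its height and is free after at most 50 degrees; at 82 to 90 degrees it meets a stop, still free to lift. A 70 degree turn of the hand is right (the canister itself may turn up to 7 degrees in the pocket).
- brace: Light wooden block, 100x100x32 mm, a steel screw head at each corner, fixed to the worktop. Origin at the centre of its underside, x and y square to its sides. In its top a square pocket 68x68 mm (the canister is 64 mm), 26 mm deep, sides parallel to the block's, with a 4 mm chamfer at the mouth. The canister goes in any of the four ways round.
- brace_floor (a point): Centre of the pocket's floor, 6 mm above the brace's underside: the canister's origin comes here when it is fully down.
- mug: white enamel mug with a blue rim, 82x109x80 mm, loose, a bystander to be left where it is; origin at the centre of its underside.
- lemon: yellow lemon, 72x57x58 mm, loose, a bystander to be left where it is; origin at the centre of its underside.
- garlic: whole garlic bulb, 53x52x52 mm, loose, a bystander to be left where it is; origin at the centre of its underside.
- egg_cup: turned wooden egg cup, 47x47x57 mm, loose, a bystander to be left where it is; origin at the centre of its underside.
There are look-alikes about, which are no part of the job. What is shaped like the brace but turquoise is not meant.

How it is judged:
By the outcome, as a careful person would: the job done as asked, in the order asked, and still so for the second after the job is handed in, while the arm keeps its last pose, push and grip.
It also fails if it takes over 54 s, if anything falls off the work surface, if the arm or the gripper's body presses on something with over 40 N, if the wrist force passes 120 N, or if a joint passes its speed limit or range.

ROBOT

A 7-joint arm with a two-finger parallel gripper is mounted at the origin on a cart in front of the work surface, level with it; the furniture and walls round the work are solid. World frame = base frame: x ahead of the robot, y to its left, z up, the work surface at z = 0. Lengths are in m, angles in rad, forces in N, time in s.
With the tool pointing down it reaches from about 0.425 to 0.875 m from the base axis. Payload 8.4 kg.
Tool frame: the origin (TCP) lies between the finger pads; the fingertips stand ahead of it and the grasp point (between the pads) lies 6 mm ahead of it (tcp_to_tips is the z of the fingertips in the tool frame, in m); z points along the fingers, y is the line along which they close (so a half turn about z gives the same grasp; the last joint's range is limited). The gripper opens to 87 mm and grips with 3 to 60 N. Pads are 19 mm wide; open, the fingers measure 117 mm over their backs; the gripper's body (75 mm by 190 mm) begins 51 mm behind the grasp point.
Start: joints at [1.161, 0.333, 0.04, 1.465, -0.013, 1.343, -0.059], TCP at [0.199, -0.619, 0.248] pointing down, gripper open.
Joint ranges: [-2.58, 2.58], [-0.38, 2.09], [-1.3, 1.39], [0.25, 2.4], [-1.5, 4.64], [0.08, 2.09], [-2.65, 2.65]. Speed limits (rad/s): [2.22, 2.22, 2.79, 2.79, 3.14, 3.14, 3.14].

INTERFACE

Orientations are given as [roll, pitch, yaw] about the fixed x, y, z axes, in that order (R = Rz(yaw) Ry(pitch) Rx(roll)).
In Python, from workcell import * gives the robot as it stands.
- The arm moves only by the shell command python3 -m crank 'ROWS' [FORCE]. ROWS is a JSON object of lists of equal length, an entry for each row: "claw": the closure in counts, from 0 (fully open) to 255 (shut); "translation": the shift along the tool's x, y, z in mm, a list of three; "rot": the turn, a rotation vector about the tool's x, y, z in rad, a list of three. A call has 1 to 12 rows; each row is the pose to reach, as a shift and turn from the pose commanded when the call began, along the tool's axes at that moment; what a row does not reach only later rows make up. A row lasts 1/10 s, in which the tool goes at most 50 mm and 8.59 degrees, less where a joint would pass 70% of its speed; a pose out of reach is approached as far as the arm can. A call with a gripper value outside its range is refused whole. The fingers move at their own pace and stop on an object; FORCE is the grip in N (left out, the last holds). Time passes only in rows, so rows that repeat a pose let the fingers close. It gives the time, the measured TCP pose, the force, the opening and the grip force at its end, in the units of the state.
- observe(): the state, without advancing time (a new reading comes with each control period).
- read_camera(name): name is "side" or "top" or "wrist"; returns (picture, depth): 400x640x3 uint8, blue, green, red; 400x640 float32, m along the optical axis (not along the pixel's ray), 0 where there is no reading.
- camera_info(name): a dict with "fovy" (degrees; the focal length in pixels is half the picture's height over the tangent of half this angle, whatever the lens; pixels are square), "cx", "cy" (the principal point, pixels), "world_from_camera" (4x4, takes a point from camera to world coordinates). Camera axes: x right, y up, looking along -z (the intrinsics and any distortion apply to the point x, -y, -z); pixel columns grow to the right and rows downward; lengths in m; the calibration is good to about 2 mm. A picture is of the moment at which its call begins: read the wrist's pose just before it. camera_info takes no time and is no camera call; for the wrist camera it gives the pose at the moment of the call.
- finish_job(): hands the job in; it is judged then, once.
The state is a dict: "time_s": time; "qpos": joint angles; "dq": joint speeds; "joint_torque": joint torques, N m; "eef_pos": TCP position; "tcp_rot": TCP orientation; "force": force on the tool from outside, world axes, zero at the start; "wrist_torque": the same for the moment, N m; "opening": finger opening in m; "gripper_force": force on a finger pad.
Only numpy, scipy, OpenCV 4.12 (cv2) and the standard library are available. Lean on these libraries where they do the work, as an engineer would, in place of code of your own. Each camera call takes 0.05 s, during which the arm holds its last target. There are 200 camera calls.

## Working session

There is one attempt and no reset: what is moved stays moved. The work goes in short steps, Python scripts to look and compute and a shell command to move; the robot and the scene stay as the last step left them, time stands still between calls to the robot, and variables do not carry over. Pictures are saved under pics/ and viewed, at most 10 in all, crops included, and the job is handed in when it is done.

```bash
mkdir -p pics; ls; python3 - <<'E'
from workcell import *
import cv2
for n in("side","top"):
    p,d=read_camera(n); cv2.imwrite(f"pics/{n}0.png",p)
    import numpy as np; np.save(n+"_d.npy",d)
    print(n,camera_info(n))
print(observe())
E
```

```text
pics
side {'fovy': 43.18374325194674, 'cx': 313.3974402833782, 'cy': 196.660673891568, 'world_from_camera': array([[-0.93359884,  0.2333437 , -0.27192632,  0.20443385],
       [-0.35822767, -0.59059301,  0.72309946,  0.87503773],
       [ 0.00813292,  0.77249635,  0.63496712,  0.84573499],
       [ 0.        ,  0.        ,  0.        ,  1.        ]])}
top {'fovy': 55.196812231931204, 'cx': 315.05928437901986, 'cy': 203.3746909679609, 'world_from_camera': array([[-0.022258  ,  0.99293797, -0.11652794,  0.40871429],
       [-0.99948063, -0.02481715, -0.0205569 ,  0.00686718],
       [-0.02330361,  0.11600986,  0.99297465,  0.95454531],
       [ 0.        ,  0.        ,  0.        ,  1.        ]])}
{'time_s': 0.1, 'qpos': array([ 1.16081153,  0.33384495,  0.03983752,  1.46619035, -0.0133852 ,
        1.34331448, -0.05849386]), 'dq': array([ 0.00096731, -0.00135055,  0.00039175, -0.00136583,  0.00036623,
       -0.00133187,  0.00083827]), 'joint_torque': array([ 4.53257482e-03, -6.57813907e+01,  1.34032823e+00, -4.04704249e+01,
       -5.96875953e-02,  4.09903249e-02,  1.70064556e-05]), 'eef_pos': array([ 0.19864526, -0.6184841 ,  0.24674098]), 'tcp_rot': array([-3.14010445e+00,  1.02153987e-04,  3.10812479e-01]), 'force': array([ 0.0700808 , -0.95451176, -0.0767146 ]), 'wrist_torque': array([0.05685505, 0.02814847, 0.02548627]), 'gripper_force': 0.0, 'opening': 0.08717417829382362}
```

```bash
ls; python3 -c "import workcell;print([x for x in dir(workcell) if x[0]!='_'])"
```

```text
pics
side_d.npy
top_d.npy
['IKError', 'camera_info', 'finish_job', 'observe', 'read_camera', 'tcp_to_tips']
```

View pics/top0.png

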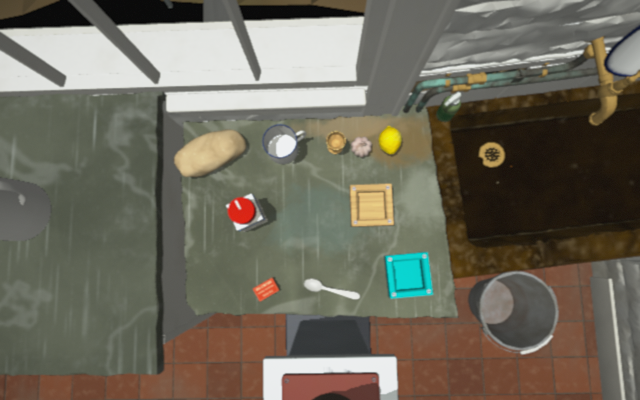

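View pics/side0.png

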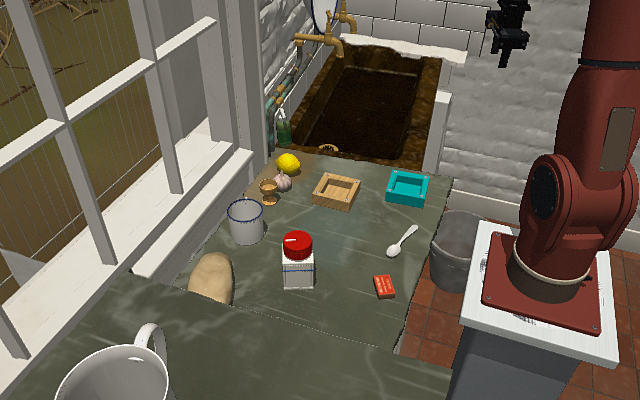

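The top view shows the red-lidded canister at about (243,211). Two blocks have the brace's shape: a light wooden one at (372,205) and a turquoise one at (408,275). The wooden one fits the description and the turquoise one is excluded. I'll measure both targets and confirm them in an enlarged crop.

```bash
cat > h.py <<'E'
import numpy as np,cv2
from workcell import *
def rays(n,ci=None):
    ci=ci or camera_info(n); f=200/np.tan(np.radians(ci["fovy"]/2)); T=ci["world_from_camera"]
    v,u=np.mgrid[:400,:640]
    d=np.stack([(u-ci["cx"])/f,-(v-ci["cy"])/f,-np.ones_like(u,float)],-1)
    return T[:3,3],d@T[:3,:3].T
def cloud(n,dep,ci=None):
    o,r=rays(n,ci); return o+r*dep[...,None]
def at(n,uv,z,ci=None):
    ci=ci or camera_info(n); f=200/np.tan(np.radians(ci["fovy"]/2)); T=ci["world_from_camera"]
    uv=np.atleast_2d(uv).astype(float)
    d=np.c_[(uv[:,0]-ci["cx"])/f,-(uv[:,1]-ci["cy"])/f,-np.ones(len(uv))]@T[:3,:3].T
    return T[:3,3]+d*((z-T[2,3])/d[:,2])[:,None]
E
python3 - <<'E'
from h import *
print("tips",tcp_to_tips)
for n in("top","side"):
    p=cv2.imread(f"pics/{n}0.png"); d=np.load(n+"_d.npy"); P=cloud(n,d); hsv=cv2.cvtColor(p,cv2.COLOR_BGR2HSV)
    z=P[...,2]; ok=d>0
    print(n,"table z",[np.round(P[v,u],3) for u,v in([(300,240),(320,180)] if n=="top" else [(350,250)])])
    win=np.zeros((400,640),bool)
    if n=="top": win[180:245,210:290]=1; wb=(slice(170,240),slice(340,405))
    else: win[225:300,270:330]=1; wb=(slice(165,215),slice(305,368))
    red=((hsv[...,0]<8)|(hsv[...,0]>172))&(hsv[...,1]>150)&(hsv[...,2]>80)&win
    lt=red&ok&(abs(z-.118)<.008)
    q=P[lt]; c,r=cv2.minEnclosingCircle(q[:,:2].astype(np.float32)); print("lid top",lt.sum(),np.median(q[:,2]),q.mean(0),c,r)
    # contour of upper face ellipse by ray casting
    cs=max(cv2.findContours(lt.astype(np.uint8),0,1)[0],key=cv2.contourArea)[:,0]
    g=at(n,cs,.118)[:,:2]; A=np.c_[g,np.ones(len(g))]; s=np.linalg.lstsq(A,(g**2).sum(1),rcond=None)[0]
    print("circle fit",s[:2]/2,np.sqrt(s[2]+(s[:2]**2).sum()/4))
    body=win&ok&(z>.074)&(z<.086)&~red; q=P[body]
    print("body top rect",body.sum(),cv2.minAreaRect(q[:,:2].astype(np.float32)) if len(q) else 0)
    m=np.zeros_like(win); m[wb]=1
    m&=ok&(z>.024)&(z<.04); q=P[m]
    print("brace",m.sum(),np.median(q[:,2]),cv2.minAreaRect(q[:,:2].astype(np.float32)))
    cs=max(cv2.findContours(m.astype(np.uint8),0,1)[0],key=cv2.contourArea)[:,0]
    print(" ray",cv2.minAreaRect(at(n,cs,.032)[:,:2].astype(np.float32)))
p=cv2.imread("pics/top0.png")
cv2.imwrite("pics/crop1.png",cv2.resize(p[165:250,215:415],None,fx=4,fy=4,interpolation=cv2.INTER_CUBIC))
E
```

```text
tips 0.025
top table z [array([ 0.43 ,  0.066, -0.001]), array([ 0.581,  0.013, -0.005])]
lid top 512 0.11739902607836966 [0.49493089 0.18715088 0.11743376] (0.4962570071220398, 0.1881641447544098) 0.02964889630675316
circle fit [0.49598616 0.18770756] 0.02843452023715231
body top rect 194 ((0.4960354268550873, 0.18833598494529724), (0.06418785452842712, 0.06418374925851822), 23.642261505126953)
brace 946 0.031007818046244473 ((0.5109634399414062, -0.11109388619661331), (0.1002458930015564, 0.10023381561040878), 0.17554064095020294)
 ray ((0.510572612285614, -0.11076770722866058), (0.10024961829185486, 0.10017656534910202), 0.5337666273117065)
side table z [array([0.416, 0.065, 0.001])]
lid top 509 0.11938088807144398 [0.49519926 0.19307061 0.11889336] (0.49640220403671265, 0.19075436890125275) 0.03085341490805149
circle fit [0.49630855 0.19190596] 0.03114922884027059
body top rect 270 ((0.4944775104522705, 0.19300687313079834), (0.06224745139479637, 0.059713251888751984), 23.699953079223633)
brace 684 0.032599974217921934 ((0.5114606618881226, -0.11086093634366989), (0.10082058608531952, 0.10900881141424179), 0.5485390424728394)
 ray ((0.5104748010635376, -0.10637824237346649), (0.10281208902597427, 0.11383731663227081), 0.4819224774837494)
```

View pics/crop1.png

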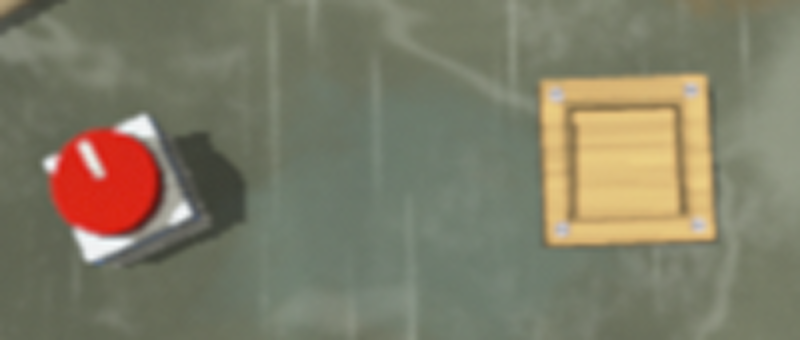

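The crop confirms it: the canister with its red lid is on the left at about (105,180), and the wooden brace with four steel screw heads is at about (627,160). Next I swing over towards the canister on a safe arc.

```bash
python3 -m crank '{"claw":[0,0,0,0,0,0,0,0,0,0,0],"translation":[[38,-28,0],[75,-56,0],[113,-83,0],[151,-111,0],[189,-139,0],[226,-167,0],[264,-195,0],[302,-223,0],[339,-250,0],[377,-278,0],[415,-306,0]],"rot":[[0,0,-0.1],[0,0,-0.2],[0,0,-0.3],[0,0,-0.4],[0,0,-0.5],[0,0,-0.6],[0,0,-0.7],[0,0,-0.8],[0,0,-0.9],[0,0,-1.0],[0,0,-1.1]]}' 60; python3 -c "
from workcell import *
o=observe();print(o['eef_pos'],o['tcp_rot'],o['qpos'])"
```

```text
time_s: 1.2
eef_pos: [0.5009, -0.1989, 0.2475]
tcp_rot: [-3.141, 0.0, 1.415]
force: [0.4, -0.2, 0.2]
opening: 0.0869
gripper_force: 0.0
[ 0.50092887 -0.19891808  0.24745878] [-3.14145711e+00  9.26779734e-05  1.41460791e+00] [ 0.6789428   0.1353085  -0.41868695  1.71753612  0.05704564  1.30085475
  0.09223278]
```

```bash
python3 - <<'E'
from h import *
ci=camera_info("wrist");p,d=read_camera("wrist");cv2.imwrite("pics/w1.png",p);print(ci)
np.savez("w1.npz",d=d,ci=ci)
E
```

```text
{'fovy': 59.99563810217953, 'cx': 318.2845101451836, 'cy': 204.9702125613582, 'world_from_camera': array([[ 9.87824783e-01,  1.49091608e-01,  4.44284920e-02,
         5.12328731e-01],
       [-1.55570154e-01,  9.47333793e-01,  2.79922509e-01,
        -1.23331465e-01],
       [-3.54514829e-04, -2.83426139e-01,  9.58994003e-01,
         3.85095552e-01],
       [ 0.00000000e+00,  0.00000000e+00,  0.00000000e+00,
         1.00000000e+00]])}
```

View pics/w1.png

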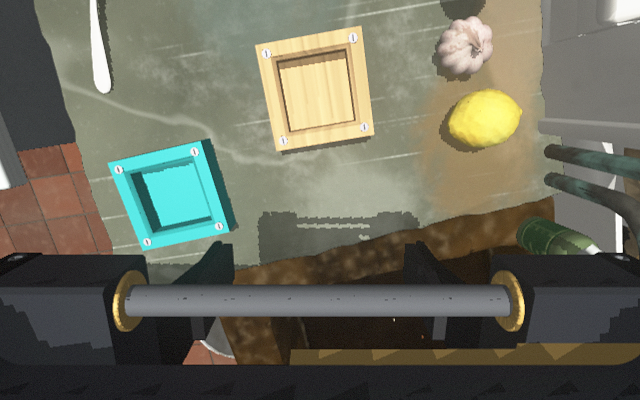

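```bash
python3 -m crank '{"claw":[0,0,0,0,0,0,0,0,0],"translation":[[42,-7,0],[85,-15,0],[127,-22,0],[170,-29,0],[212,-37,0],[255,-44,0],[297,-51,0],[340,-59,0],[382,-66,0]],"rot":[[0,0,0],[0,0,0],[0,0,0],[0,0,0],[0,0,0],[0,0,0],[0,0,0],[0,0,0],[0,0,0]]}'
python3 - <<'E'
from h import *
o=observe();print(o['eef_pos'],o['tcp_rot'],o['qpos'])
ci=camera_info("wrist");p,d=read_camera("wrist");cv2.imwrite("pics/w2.png",p)
np.savez("w2.npz",d=d,ci=ci)
E
```

```text
time_s: 2.15
eef_pos: [0.4956, 0.1885, 0.2475]
tcp_rot: [3.142, 0.0, 1.41]
force: [0.0, -0.9, -0.3]
opening: 0.0873
gripper_force: 0.0
[0.49559095 0.18846119 0.2474988 ] [3.14151759e+00 2.13395970e-04 1.41005436e+00] [ 0.23752145  0.15380936 -0.74842236  1.72424769  0.10845669  1.30579332
 -0.69424198]
```

View pics/w2.png

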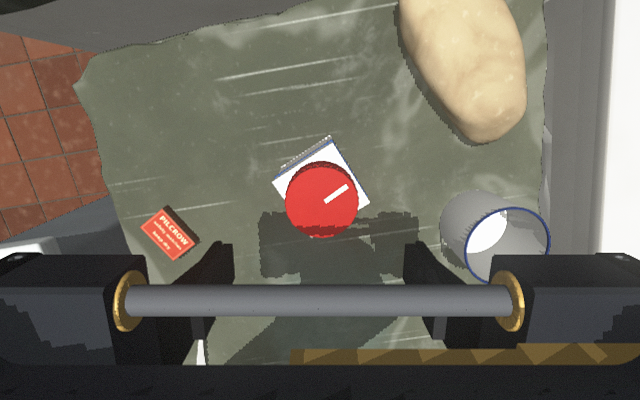

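The first wrist view shows the wooden brace at (314,90) and the turquoise look-alike at (172,195). The second shows the lid at (322,200) with free space around it. I'll refine both poses from these views.

```bash
python3 - <<'E'
from h import *
def circ(g):
    A=np.c_[g,np.ones(len(g))]; s=np.linalg.lstsq(A,(g**2).sum(1),rcond=None)[0]; return s[:2]/2,np.sqrt(s[2]+(s[:2]**2).sum()/4)
w=np.load("w1.npz",allow_pickle=True); d,ci=w["d"],w["ci"].item(); P=cloud("wrist",d,ci)
m=np.zeros(d.shape,bool); m[15:165,245:385]=1; m&=(d>0)&(abs(P[...,2]-.032)<.006)
print("brace z",np.median(P[m][:,2]),m.sum(),cv2.minAreaRect(P[m][:,:2].astype(np.float32)))
cs=max(cv2.findContours(m.astype(np.uint8),0,1)[0],key=cv2.contourArea)[:,0]
print(" ray",cv2.minAreaRect(at("wrist",cs,.032,ci)[:,:2].astype(np.float32)))
hole=np.zeros(d.shape,bool); hole[15:165,245:385]=1; hole&=(abs(P[...,2]-.006)<.004)&(d>0)
print(" screws",at("wrist",[(266.5,54),(353,38),(364.5,127.5),(283.5,141)],.032,ci).mean(0))
w=np.load("w2.npz",allow_pickle=True); d,ci=w["d"],w["ci"].item(); P=cloud("wrist",d,ci); p=cv2.imread("pics/w2.png"); hsv=cv2.cvtColor(p,cv2.COLOR_BGR2HSV)
win=np.zeros(d.shape,bool); win[125:240,265:380]=1
red=((hsv[...,0]<8)|(hsv[...,0]>172))&(hsv[...,1]>150)&win
t=red&(abs(P[...,2]-.118)<.005); cs=max(cv2.findContours(t.astype(np.uint8),0,1)[0],key=cv2.contourArea)[:,0]
print("lid z",np.median(P[t][:,2]),circ(at("wrist",cs,.118,ci)[:,:2]),cv2.minEnclosingCircle(P[t][:,:2].astype(np.float32)))
b=win&~red&(abs(P[...,2]-.081)<.006); print("body",b.sum(),cv2.minAreaRect(P[b][:,:2].astype(np.float32)))
print("mark",np.degrees(np.arctan2(*(np.diff(at("wrist",[(326,202),(347,186)],.118,ci)[:,:2],axis=0)[0][::-1]))))
E
```

```text
brace z 0.03214390957057123 6256 ((0.5121575593948364, -0.11200716346502304), (0.10022329539060593, 0.10027402639389038), 0.5733707547187805)
 ray ((0.5122198462486267, -0.11198697984218597), (0.10010308027267456, 0.10005070269107819), 0.5259754657745361)
 screws [ 0.51243502 -0.11309157  0.032     ]
lid z 0.11876163915351245 (array([0.49736203, 0.18805058]), np.float64(0.02920230995136042)) ((0.4974070191383362, 0.18725453317165375), 0.030646860599517822)
body 1054 ((0.49749764800071716, 0.18766973912715912), (0.06415505707263947, 0.06409168988466263), 23.795604705810547)
mark 29.33071534327812
```

```bash
python3 -m crank '{"claw":[0,0,0,0,0,0],"translation":[[0,2,30],[0,2,65],[0,2,95],[0,2,115],[0,2,128],[0,2,135]],"rot":[[0,0,0],[0,0,0],[0,0,0],[0,0,0],[0,0,0],[0,0,0]]}' 60
python3 -m crank '{"claw":[255,255,255,255,255,255,255,255,255,255],"translation":[[0,0,0],[0,0,0],[0,0,0],[0,0,0],[0,0,0],[0,0,0],[0,0,0],[0,0,0],[0,0,0],[0,0,0]],"rot":[[0,0,0],[0,0,0],[0,0,0],[0,0,0],[0,0,0],[0,0,0],[0,0,0],[0,0,0],[0,0,0],[0,0,0]]}' 60
```

```text
time_s: 2.8
eef_pos: [0.4976, 0.1864, 0.1115]
tcp_rot: [-3.14, 0.0, 1.41]
force: [0.2, -0.2, 0.1]
opening: 0.0873
gripper_force: 0.0
time_s: 3.8
eef_pos: [0.4982, 0.1869, 0.1131]
tcp_rot: [3.141, -0.0, 1.411]
force: [-2.3, -1.0, 6.4]
opening: 0.0589
gripper_force: 60.0
```

```bash
python3 -m crank '{"claw":[255,255,255,255,255,255,255,255,255,255,255,255],"translation":[[0,0,-15],[0,0,-45],[0,0,-80],[-20,4,-80],[-55,12,-80],[-95,20,-80],[-140,30,-80],[-185,39,-80],[-225,48,-80],[-260,55,-80],[-283,60,-80],[-293,62,-80]],"rot":[[0,0,0],[0,0,0],[0,0,0],[0,0,0.03],[0,0,0.08],[0,0,0.14],[0,0,0.2],[0,0,0.26],[0,0,0.32],[0,0,0.37],[0,0,0.4],[0,0,0.406]]}' 60
python3 -m crank '{"claw":[255,255],"translation":[[0,0,0],[0,0,0]],"rot":[[0,0,0],[0,0,0]]}' 60
python3 - <<'E'
from h import *
o=observe();print(o['eef_pos'],o['tcp_rot'],o['qpos'])
for n in("top","side","wrist"):
    ci=camera_info(n);p,d=read_camera(n);cv2.imwrite(f"pics/{n}3.png",p);np.savez(n+"3.npz",d=d,ci=ci)
a=cv2.imread("pics/side3.png");b=cv2.imread("pics/wrist3.png")
cv2.imwrite("pics/c3.png",np.hstack([cv2.resize(a[60:260,230:430],(400,400)),b[:,120:520]]))
E
```

```text
time_s: 5.0
eef_pos: [0.512, -0.1151, 0.1923]
tcp_rot: [-3.141, 0.001, 1.001]
force: [0.2, 0.2, -3.8]
opening: 0.0587
gripper_force: 60.0
time_s: 5.2
eef_pos: [0.5126, -0.1105, 0.1925]
tcp_rot: [-3.141, -0.001, 1.007]
force: [0.7, 0.1, -4.2]
opening: 0.0586
gripper_force: 60.0
[ 0.5126021  -0.11050469  0.19247233] [-3.14079872e+00 -8.00725890e-04  1.00737169e+00] [ 0.58220746  0.15202385 -0.49377832  1.82004639  0.0762705   1.18880462
 -0.49867285]
```

View pics/c3.png

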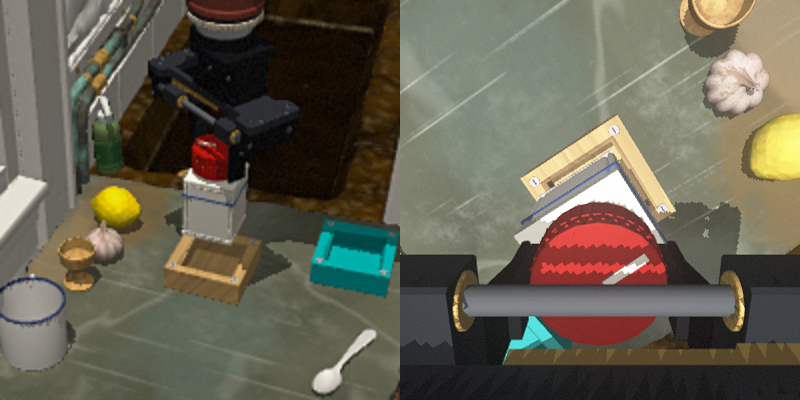

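The left half shows the canister hanging from the lid over the wooden brace. In the right half (wrist view) the canister's edges look slightly turned against the brace. I'll measure yaw, tilt and offset before lowering.

```bash
cat > meas.py <<'E'
from h import *
import sys
from scipy.spatial import cKDTree
def faces(n,tag,lo,hi,cx=.5125,cy=-.112):
    w=np.load(f"{n}{tag}.npz",allow_pickle=True); d,ci=w["d"],w["ci"].item(); P=cloud(n,d,ci); p=cv2.imread(f"pics/{n}{tag}.png")
    hsv=cv2.cvtColor(p,cv2.COLOR_BGR2HSV); val=p.max(-1)
    m=(d>0)&(P[...,2]>lo)&(P[...,2]<hi)&(abs(P[...,0]-cx)<.055)&(abs(P[...,1]-cy)<.055)&(val>70)&~(((hsv[...,0]<10)|(hsv[...,0]>170))&(hsv[...,1]>120))
    q=P[m]; left=q
    for k in range(3):
        if len(left)<60: break
        best=None; rng=np.random.default_rng(0)
        for _ in range(300):
            a,b,c=left[rng.choice(len(left),3,False)]; nn=np.cross(b-a,c-a); l=np.linalg.norm(nn)
            if l<1e-6: continue
            s=abs((left-a)@(nn/l))<.0012
            if best is None or s.sum()>best.sum(): best=s
        f=left[best]; c=f.mean(0); nn=np.linalg.svd(f-c,full_matrices=False)[2][2]
        if nn@(np.array([cx,cy,c[2]])-c)>0 and abs(nn[2])<.7: nn=-nn
        if abs(nn[2])>.7: nn*=np.sign(nn[2])
        print(n,"n",nn.round(4),"az",np.degrees(np.arctan2(nn[1],nn[0])).round(2),"el",np.degrees(np.arcsin(nn[2])).round(2),"cnt",best.sum(),"c",c.round(4),"z",f[:,2].min().round(3),f[:,2].max().round(3))
        left=left[~best]
for n in("top","side","wrist"): faces(n,sys.argv[1],float(sys.argv[2]),float(sys.argv[3]))
E
python3 meas.py 3 .06 .17; python3 - <<'E'
from h import *
w=np.load("wrist3.npz",allow_pickle=True); d,ci=w["d"],w["ci"].item(); P=cloud("wrist",d,ci)
m=(abs(P[...,2]-.032)<.003)&(d>0)&(abs(P[...,0]-.512)<.06)&(abs(P[...,1]+.112)<.06)
q=P[m]; print(m.sum(),q.min(0),q.max(0),cv2.minAreaRect(q[:,:2].astype(np.float32)))
E
```

```text
top n [-0.006   1.      0.0068] az 90.34 el 0.39 cnt 42 c [ 0.5333 -0.0767  0.1267] z 0.077 0.161
side n [-0.0328  0.9994  0.0085] az 91.88 el 0.49 cnt 313 c [ 0.5105 -0.0772  0.1238] z 0.081 0.165
side n [-0.0359  0.9994 -0.0034] az 92.06 el -0.19 cnt 166 c [ 0.5093 -0.0752  0.1283] z 0.083 0.164
side n [-1.     -0.0013  0.0067] az -179.93 el 0.38 cnt 151 c [ 0.4803 -0.1073  0.1208] z 0.081 0.164
wrist n [-0.0069  0.9999  0.0093] az 90.39 el 0.54 cnt 2491 c [ 0.5138 -0.0779  0.1342] z 0.079 0.17
wrist n [ 0.0039 -0.0034  1.    ] az -40.94 el 89.7 cnt 1728 c [ 0.5256 -0.0887  0.1614] z 0.16 0.163
wrist n [ 0.9999  0.0138 -0.0019] az 0.79 el -0.11 cnt 529 c [ 0.5449 -0.1055  0.1297] z 0.079 0.17
3921 [ 0.46159423 -0.16204275  0.02901802] [ 0.56274287 -0.06161155  0.03495616] ((0.512196958065033, -0.11221115291118622), (0.100253164768219, 0.10045420378446579), 0.561426043510437)
```

Canister yaw is about 0.5° against 0.56° for the brace, and it is upright. It sits about 2 mm off in +y. I'll correct that and lower gently.

```bash
python3 -m crank '{"claw":[255,255,255,255,255,255,255,255],"translation":[[-2,1,0],[-2,1,20],[-2,1,38],[-2,1,45],[-2,1,52],[-2,1,59],[-2,1,65],[-2,1,70]],"rot":[[0,0,0],[0,0,0],[0,0,0],[0,0,0],[0,0,0],[0,0,0],[0,0,0],[0,0,0]]}' 60
```

```text
time_s: 6.15
eef_pos: [0.5125, -0.1146, 0.1224]
tcp_rot: [3.141, -0.0, 1.005]
force: [0.1, 0.3, -2.9]
opening: 0.059
gripper_force: 60.0
```

No contact on the way in, with 4 mm left. I'll lower the rest slowly.

```bash
python3 -m crank '{"claw":[255,255,255,255],"translation":[[0,0,2],[0,0,3],[0,0,4],[0,0,4]],"rot":[[0,0,0],[0,0,0],[0,0,0],[0,0,0]]}' 60
python3 -m crank '{"claw":[255,255],"translation":[[0,0,1],[0,0,1]],"rot":[[0,0,0],[0,0,0]]}' 60
python3 - <<'E'
from h import *
for n in("top","side","wrist"):
    ci=camera_info(n);p,d=read_camera(n);cv2.imwrite(f"pics/{n}4.png",p);np.savez(n+"4.npz",d=d,ci=ci)
E
python3 meas.py 4 .036 .1
```

```text
time_s: 6.55
eef_pos: [0.5125, -0.1145, 0.1192]
tcp_rot: [3.141, -0.0, 1.005]
force: [-1.3, 1.7, 2.5]
opening: 0.0588
gripper_force: 60.0
time_s: 6.75
eef_pos: [0.5127, -0.1145, 0.1191]
tcp_rot: [3.141, -0.0, 1.005]
force: [-7.2, 1.4, 12.1]
opening: 0.0589
gripper_force: 60.0
side n [ 6.6e-03  1.0e+00 -7.0e-04] az 89.62 el -0.04 cnt 200 c [ 0.5106 -0.0812  0.0641] z 0.036 0.093
side n [-1.     -0.004   0.0017] az -179.77 el 0.1 cnt 99 c [ 0.4801 -0.1085  0.0623] z 0.037 0.097
side n [0.0056 1.     0.0022] az 89.68 el 0.13 cnt 91 c [ 0.5145 -0.0792  0.0658] z 0.036 0.091
wrist n [0.0069 0.0041 1.    ] az 31.13 el 89.54 cnt 2247 c [ 0.5232 -0.0907  0.088 ] z 0.087 0.089
wrist n [-7.7e-03  1.0e+00 -8.0e-04] az 90.44 el -0.04 cnt 1529 c [ 0.5138 -0.082   0.0652] z 0.036 0.09
wrist n [9.999e-01 1.020e-02 1.000e-04] az 0.58 el 0.01 cnt 351 c [ 0.5448 -0.1091  0.0683] z 0.036 0.099
```

The canister is down: shoulder at 0.088 m, upright, floor contact at 12 N. Next, twist the lid 70° anticlockwise.

```bash
python3 -m crank '{"claw":[255,255,255,255,255,255,255,255,255,255,255,255],"translation":[[0,0,0],[0,0,0],[0,0,0],[0,0,0],[0,0,0],[0,0,0],[0,0,0],[0,0,0],[0,0,0],[0,0,0],[0,0,0],[0,0,0]],"rot":[[0,0,-0.1],[0,0,-0.2],[0,0,-0.3],[0,0,-0.41],[0,0,-0.52],[0,0,-0.63],[0,0,-0.74],[0,0,-0.85],[0,0,-0.96],[0,0,-1.07],[0,0,-1.16],[0,0,-1.22]]}' 60
python3 - <<'E'
from h import *
o=observe();print(o['wrist_torque'],o['qpos'])
for n in("top","side","wrist"):
    ci=camera_info(n);p,d=read_camera(n);cv2.imwrite(f"pics/{n}5.png",p);np.savez(n+"5.npz",d=d,ci=ci)
cv2.imwrite("pics/c5.png",np.hstack([cv2.resize(cv2.imread("pics/side5.png")[60:260,230:430],(400,400)),cv2.imread("pics/wrist5.png")[:,120:520]]))
E
python3 meas.py 5 .036 .1
```

```text
time_s: 8.1
eef_pos: [0.5147, -0.114, 0.1203]
tcp_rot: [3.138, 0.003, 2.229]
force: [-1.5, 3.8, 16.5]
opening: 0.0589
gripper_force: 60.0
[ 0.88716588  0.38357281 -0.18722548] [ 0.70899285  0.25236076 -0.64592994  1.89074756  0.17418188  1.04928252
  0.64960347]
top n [-0.0301  0.9995  0.0066] az 91.73 el 0.38 cnt 59 c [ 0.5043 -0.0806  0.0671] z 0.038 0.089
top n [ 0.0975 -0.0913  0.991 ] az -43.12 el 82.33 cnt 41 c [ 0.4861 -0.0923  0.086 ] z 0.084 0.088
top n [-0.9998 -0.0216  0.0028] az -178.76 el 0.16 cnt 30 c [ 0.4783 -0.1006  0.0644] z 0.037 0.09
side n [-0.0229  0.9994  0.025 ] az 91.31 el 1.43 cnt 198 c [ 0.5079 -0.0808  0.0643] z 0.036 0.092
side n [-0.0181  0.9994  0.0292] az 91.04 el 1.67 cnt 118 c [ 0.5085 -0.083   0.0625] z 0.037 0.092
side n [-9.993e-01 -3.640e-02  8.000e-04] az -177.92 el 0.04 cnt 93 c [ 0.4796 -0.1133  0.0634] z 0.037 0.089
wrist n [-0.0029 -0.0012  1.    ] az -157.46 el 89.82 cnt 2432 c [ 0.4985 -0.0924  0.0879] z 0.086 0.09
wrist n [-3.020e-02  9.995e-01  3.000e-04] az 91.73 el 0.01 cnt 1391 c [ 0.5094 -0.0814  0.0654] z 0.036 0.099
wrist n [-0.9996 -0.0277  0.0061] az -178.41 el 0.35 cnt 543 c [ 0.4796 -0.1104  0.0671] z 0.036 0.098
```

View pics/c5.png

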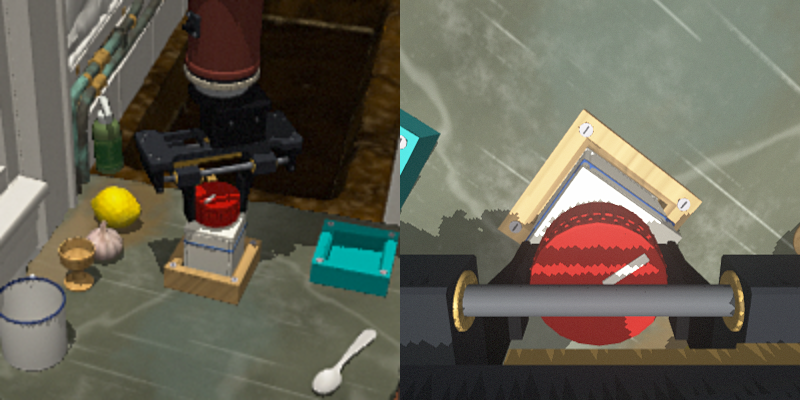

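The lid mark turned with the hand: it sits at the same image place in both wrist views while the body stayed put apart from about 1°. The 16 N upward push is the seal. Next I lift slowly and straight.

```bash
python3 -m crank '{"claw":[255,255,255,255,255,255],"translation":[[0,0,-1],[0,0,-2],[0,0,-3],[0,0,-4],[0,0,-6],[0,0,-8]],"rot":[[0,0,0],[0,0,0],[0,0,0],[0,0,0],[0,0,0],[0,0,0]]}' 60
python3 - <<'E'
from h import *
for n in("top","side","wrist"):
    ci=camera_info(n);p,d=read_camera(n);cv2.imwrite(f"pics/{n}6.png",p);np.savez(n+"6.npz",d=d,ci=ci)
E
python3 meas.py 6 .036 .1
```

```text
time_s: 8.85
eef_pos: [0.5121, -0.1146, 0.1254]
tcp_rot: [-3.141, -0.001, 2.225]
force: [0.7, 1.0, -1.8]
opening: 0.0588
gripper_force: 60.0
top n [-0.0559  0.9983  0.0173] az 93.2 el 0.99 cnt 60 c [ 0.5057 -0.081   0.0684] z 0.036 0.092
top n [ 0.0102 -0.0128  0.9999] az -51.37 el 89.06 cnt 48 c [ 0.4918 -0.0907  0.0872] z 0.086 0.088
top n [-0.9998  0.0099  0.0191] az 179.43 el 1.09 cnt 33 c [ 0.4779 -0.0987  0.0694] z 0.039 0.089
side n [-0.0291  0.9996 -0.0017] az 91.67 el -0.1 cnt 207 c [ 0.5102 -0.081   0.0633] z 0.036 0.093
side n [-0.9996 -0.027   0.0025] az -178.45 el 0.14 cnt 104 c [ 0.4792 -0.1108  0.0642] z 0.036 0.091
side n [-0.0257  0.9996 -0.0068] az 91.47 el -0.39 cnt 91 c [ 0.5099 -0.0792  0.0648] z 0.036 0.092
wrist n [-0.0117  0.0061  0.9999] az 152.43 el 89.25 cnt 2500 c [ 0.5002 -0.0915  0.0882] z 0.087 0.09
wrist n [-2.920e-02  9.996e-01 -9.000e-04] az 91.67 el -0.05 cnt 1285 c [ 0.509  -0.0814  0.0653] z 0.036 0.09
wrist n [-0.9996 -0.0274 -0.0056] az -178.43 el -0.32 cnt 476 c [ 0.4791 -0.1116  0.0672] z 0.036 0.09
```

The lid is free and the canister has stayed at its height. I'll lift on, about 38 mm more.

```bash
python3 -m crank '{"claw":[255,255,255,255,255,255,255],"translation":[[0,0,-5],[0,0,-12],[0,0,-20],[0,0,-28],[0,0,-35],[0,0,-38],[0,0,-38]],"rot":[[0,0,0],[0,0,0],[0,0,0],[0,0,0],[0,0,0],[0,0,0],[0,0,0]]}' 60
python3 - <<'E'
from h import *
for n in("top","side","wrist"):
    ci=camera_info(n);p,d=read_camera(n);cv2.imwrite(f"pics/{n}7.png",p);np.savez(n+"7.npz",d=d,ci=ci)
    P=cloud(n,d,ci);hsv=cv2.cvtColor(p,cv2.COLOR_BGR2HSV)
    red=((hsv[...,0]<8)|(hsv[...,0]>172))&(hsv[...,1]>150)&(d>0)&(abs(P[...,0]-.512)<.05)&(abs(P[...,1]+.113)<.05)
    q=P[red&(P[...,2]>.13)]; print(n,"lid xy box",q.min(0),q.max(0),len(q))
    q=q[q[:,2]>q[:,2].max()-.006]; c=q.mean(0); print("  top normal",np.linalg.svd(q-c,full_matrices=False)[2][2])
cv2.imwrite("pics/c7.png",np.hstack([cv2.resize(cv2.imread("pics/side7.png")[60:260,230:430],(400,400)),cv2.imread("pics/wrist7.png")[:,120:520]]))
E
python3 meas.py 7 .036 .1
```

```text
time_s: 9.7
eef_pos: [0.5125, -0.1147, 0.1642]
tcp_rot: [3.141, 0.001, 2.225]
force: [-0.5, -1.0, -1.5]
opening: 0.0587
gripper_force: 60.0
top lid xy box [ 0.48204263 -0.1039606   0.152762  ] [ 0.52225604 -0.08197486  0.24150619] 59
top n [ 0.0451 -0.0459  0.9979] az -45.5 el 86.31 cnt 82 c [ 0.4956 -0.0911  0.0866] z 0.084 0.089
top n [-0.0234  0.9997  0.0036] az 91.34 el 0.2 cnt 58 c [ 0.508  -0.0805  0.065 ] z 0.037 0.09
top n [-0.9994 -0.0297  0.0149] az -178.3 el 0.85 cnt 44 c [ 0.4787 -0.1075  0.0651] z 0.037 0.09Traceback (most recent call last):
  File "<stdin>", line 7, in <module>
IndexError: index 2 is out of bounds for axis 0 with size 1
Traceback (most recent call last):
  File "meas.py", line 22, in <module>
    for n in("top","side","wrist"): faces(n,sys.argv[1],float(sys.argv[2]),float(sys.argv[3]))
                                    ~~~~~^^^^^^^^^^^^^^^^^^^^^^^^^^^^^^^^^^^^^^^^^^^^^^^^^^^^^
  File "meas.py", line 5, in faces
    w=np.load(f"{n}{tag}.npz",allow_pickle=True); d,ci=w["d"],w["ci"].item(); P=cloud(n,d,ci); p=cv2.imread(f"pics/{n}{tag}.png")
FileNotFoundError: [Errno 2] No such file or directory: 'side7.npz'
```

```bash
python3 - <<'E'
from h import *
def circ(g):
    A=np.c_[g,np.ones(len(g))]; s=np.linalg.lstsq(A,(g**2).sum(1),rcond=None)[0]; return s[:2]/2,np.sqrt(s[2]+(s[:2]**2).sum()/4)
for n in("top","side","wrist"):
    ci=camera_info(n);p,d=read_camera(n);cv2.imwrite(f"pics/{n}7.png",p);np.savez(n+"7.npz",d=d,ci=ci)
    P=cloud(n,d,ci);hsv=cv2.cvtColor(p,cv2.COLOR_BGR2HSV)
    if n!="top":
        red=((hsv[...,0]<8)|(hsv[...,0]>172))&(hsv[...,1]>150)&(d>0)&(abs(P[...,0]-.512)<.05)&(abs(P[...,1]+.113)<.05)
        q=P[red&(P[...,2]>.137)&(P[...,2]<.158)]; print(n,"lid side circle",circ(q[:,:2]),len(q))
        q=P[red&(P[...,2]>.161)&(P[...,2]<.178)]; c=q.mean(0); print(" top",c,np.linalg.svd(q-c,full_matrices=False)[2][2])
cv2.imwrite("pics/c7.png",np.hstack([cv2.resize(cv2.imread("pics/side7.png")[60:260,230:430],(400,400)),cv2.imread("pics/wrist7.png")[:,120:520]]))
E
python3 meas.py 7 .036 .1
```

```text
side lid side circle (array([ 0.5100662 , -0.11322585]), np.float64(0.029546151232853334)) 139
 top [ 0.50685277 -0.10815399  0.16903179] [-0.0098945   0.05428364  0.99847653]
wrist lid side circle (array([ 0.51074609, -0.11516707]), np.float64(0.03058871215942549)) 125
 top [ 0.50611445 -0.11044883  0.16878733] [-9.09574942e-04  5.14225165e-03  9.99986365e-01]
top n [-0.0237  0.0019  0.9997] az 175.31 el 88.64 cnt 89 c [ 0.4987 -0.0908  0.0865] z 0.085 0.088
top n [-0.0228  0.9997  0.0045] az 91.31 el 0.25 cnt 59 c [ 0.5082 -0.0806  0.0638] z 0.038 0.09
top n [-0.9995 -0.0268  0.0156] az -178.46 el 0.89 cnt 43 c [ 0.4786 -0.1055  0.0654] z 0.038 0.089
side n [-0.0231  0.999   0.037 ] az 91.33 el 2.12 cnt 199 c [ 0.5084 -0.0806  0.0641] z 0.037 0.091
side n [-0.0381  0.9991  0.0178] az 92.19 el 1.02 cnt 111 c [ 0.5124 -0.0828  0.0643] z 0.036 0.092
side n [-0.0093  0.0263  0.9996] az 109.41 el 88.4 cnt 97 c [ 0.5033 -0.1021  0.089 ] z 0.087 0.091
wrist n [4.0e-04 2.1e-03 1.0e+00] az 79.56 el 89.88 cnt 2620 c [ 0.5029 -0.0963  0.0879] z 0.087 0.089
wrist n [-2.990e-02  9.996e-01 -4.000e-04] az 91.71 el -0.02 cnt 779 c [ 0.5093 -0.0814  0.065 ] z 0.036 0.09
wrist n [-0.9996 -0.0269  0.0049] az -178.46 el 0.28 cnt 378 c [ 0.4797 -0.1132  0.0674] z 0.036 0.09
```

View pics/c7.png

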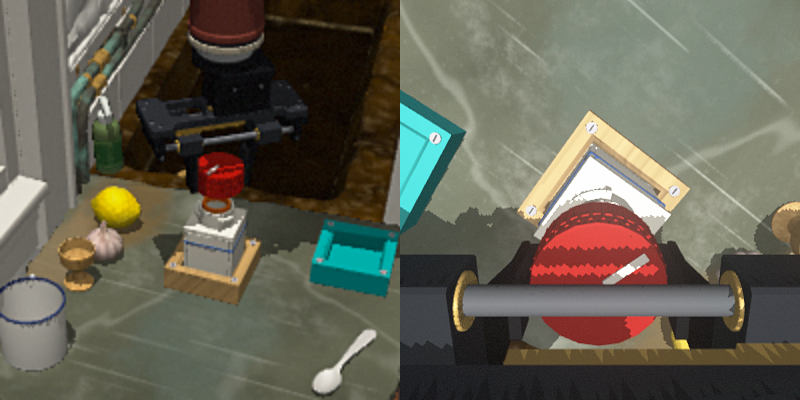

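The side view shows the lid held level about 29 mm above the open mouth with its orange seal. The canister is upright with its shoulder at 0.088 m, so it is fully down. Lid and canister axes agree to 1–2 mm. Handing in.

```bash
python3 -c "
from workcell import *
print(finish_job())"
```

```text
the job is handed in; nothing more can be done
None
```

The job is handed in at about 10 s on the robot's clock: the canister is upright and fully down in the wooden brace, and the freed lid is held level about 29 mm above its mouth, centred to within 1–2 mm; the mug, lemon, garlic and egg cup were never touched.

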